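# Load the graded crucible rack and cover the largest crucible

## Robot

A 6-joint arm with a two-finger parallel gripper is mounted at the origin on a cart in front of the work surface, level with it; the furniture and walls round the work are solid. World frame = base frame: x ahead of the robot, y to its left, z up, the work surface at z = 0. Lengths are in m, angles in rad, forces in N, time in s.
With the tool pointing down it reaches from about 0.3 to 0.875 m from the base axis. Payload 6.4 kg.
Tool frame: the origin (TCP) lies on the centre line of the jaws, within the pads' length; the fingertips stand 19 mm ahead of it and the grasp point (between the pads) is the TCP; z points along the fingers, y is the line along which they close (so a half turn about z gives the same grasp; the last joint's range is limited). The gripper opens to 88 mm and grips with 3 to 60 N. Pads are 18 mm wide; open, the fingers measure 123 mm over their backs; the gripper's body (75 mm by 187 mm) begins 45 mm behind the grasp point.
Start: joints at [1.015, 0.181, 1.607, -0, 1.354, -0.206], TCP at [0.197, 0.54, 0.258] pointing down, gripper open.
Joint ranges: [-2.99, 2.99], [-0.89, 2.07], [0.3, 2.58], [-1.14, 4.28], [0, 2.63], [-3.12, 3.12]. Speed limits (rad/s): [2.57, 2.57, 3.01, 3.14, 3.14, 3.14].

## Interface

Orientations are given as a unit quaternion [x, y, z, w].
In Python, from rig import telemetry, imaging, r gives the robot as it stands. The module is installed in compiled form; this text tells all that it offers.
- The arm moves only by the tool carry_out, never from a script. Its argument "motion" is one flat list of numbers, 6 for each row, row after row: the shift along the tool's x, y, z in normalised numbers (1 is 60 cm), then the turn, a rotation vector about the tool's x, y, z in parts of the range, where 1.0 means pi rad. In form: [dx, dy, dz, ax, ay, az, dx, dy, dz, ax, ay, az, ...]. A call has 1 to 12 rows; each row is the pose to reach, as a shift and turn from the pose commanded when the call began, along the tool's axes at that moment; what a row does not reach only later rows make up. A row lasts 1/12 s, in which the tool goes at most 41.7 mm and 7.16 degrees, less where a joint would pass 70% of its speed; a pose out of reach is approached as far as the arm can. Shift and turn numbers lie between -1 and 1, and a call with a number outside is refused. A call with a gripper value outside its range is refused whole. "hand" is the closure, from 0 (fully open) to 1 (shut), set as the call begins (left out, the last holds). The fingers move at their own pace and stop on an object; "force" is the grip in N (left out, the last holds). Time passes only in rows, so rows that repeat a pose let the fingers close. It gives the time, the measured TCP pose, the force, the opening and the grip force at its end, in the units of the state.
- telemetry.get_state(): the state, without advancing time (a new reading comes with each control period).
- imaging.capture(name): name is "side" or "top"; returns the picture (480x640x3 uint8, red, green, blue); there is no depth.
- imaging.get_calibration(name): a dict with "K" (3x3 intrinsics, pixels), "dist" ([k1, k2, p1, p2, k3] as OpenCV has them; the pictures are not rectified), "R" (3x3) and "t" (3): a world point X has camera coordinates R X + t. Camera axes: x right, y down, z forward; pixel columns grow to the right and rows downward; lengths in m; the calibration is good to about 2 mm. A picture is of the moment at which its call begins. get_calibration takes no time and is no camera call.
- r.sign_off(): hands the job in; it is judged then, once.
The state is a dict: "time_s": time; "joint_pos": joint angles; "qvel": joint speeds; "tau": joint torques, N m; "tcp_pos": TCP position; "tcp_rot": TCP orientation; "ft_force": force on the tool from outside, world axes, zero at the start; "moment": the same for the moment, N m; "finger_gap": finger opening in m; "gripper_force": force on a finger pad.
Only numpy, scipy, OpenCV 4.12 (cv2) and the standard library are available. Lean on these libraries where they do the work, as an engineer would, in place of code of your own. Each camera call takes 0.05 s, during which the arm holds its last target. There are 200 camera calls.

## Task

Load the steel rack for the furnace: stand each of the four white porcelain crucibles upright in the hole of its own size, right down on the rack's floor, so that they line up from smallest to largest. Once the largest crucible is in the rack, and not before, put its lid on squarely, knob up. Porcelain chips, so set every piece down gently: nothing may be dropped or knocked over.

Things in the scene. Friction and masses are not known exactly. Their poses are not given: they have to be found in the camera images.
- crucible1: the smallest of four white porcelain crucibles (open round cups, wall 2.5 mm, nearly cylindrical with a rounded foot): 26 mm outside diameter at the rim, 25 mm at 11 mm height, narrowing below to 16 mm at the flat underside; 30 mm high. Stands upright on the bench. Origin: centre of the underside; z up along its axis
- crucible2: the second smallest of four white porcelain crucibles (open round cups, wall 2.5 mm, nearly cylindrical with a rounded foot): 34 mm outside diameter at the rim, 33 mm at 11 mm height, narrowing below to 24 mm at the flat underside; 36 mm high. Stands upright on the bench. Origin: centre of the underside; z up along its axis
- crucible3: the second largest of four white porcelain crucibles (open round cups, wall 2.5 mm, nearly cylindrical with a rounded foot): 43 mm outside diameter at the rim, 42 mm at 11 mm height, narrowing below to 33 mm at the flat underside; 43 mm high. Stands upright on the bench. Origin: centre of the underside; z up along its axis
- crucible4: the largest of four white porcelain crucibles (open round cups, wall 2.5 mm, nearly cylindrical with a rounded foot): 54 mm outside diameter at the rim, 53 mm at 11 mm height, narrowing below to 44 mm at the flat underside; 50 mm high. Stands upright on the bench. Origin: centre of the underside; z up along its axis
- lid: white porcelain lid of the largest crucible, lying knob up: disc 56 mm across, 4 to 8.5 mm above the origin; under it a boss 44.6 mm across (41 at its lower end), 4 mm deep, that drops into the crucible's mouth (49 mm inside); on top a round grip knob 12 to 14 mm across, 8.5 to 22 mm above the origin. Origin: centre of the boss's underside, 46 mm above the crucible's when seated; z up
- rack: fixed steel rack 219 x 78 mm, turned any way: top plate (upper face 19 mm up, 3 thick) with four holes in a row in order of size; crucibles pass through and stand on its floor, 3 mm above the bench. Origin: on the bench, under the row; row along its y, z up. Holes at x = 0: 29 mm wide at y = +82.5 mm, 37 at +36.5, 46 at -18, 57 at -82.5, for 26, 34, 43, 54 mm crucibles. Ends y = -117, +102
- carboy: not part of the job, an obstacle beside it: the big clear glass water carboy, always in the same place: 276 mm across, 0.57 m high, its axis 18 mm along its own x from the origin. Origin on the bench. Wrist and gripper must pass on the robot's side of it

How it is judged:
On the way, in this order (a step that is already met when the one before it is completed fails the run):
1. the largest crucible stands in its hole on the rack's floor, its lid not yet on (x of crucible4 in the frame of rack between -0.005 and 0.005 m and y of crucible4 in the frame of rack between -0.0875 and -0.0775 m and z of crucible4 in the frame of rack below 0.0055 m and angle between crucible4's own z axis and vertical below 0.08 rad and not (distance between lid and crucible4 below 0.06 m)), for 0.2 s.
2. the lid is seated on the largest crucible in the rack (x of crucible4 in the frame of rack between -0.005 and 0.005 m and y of crucible4 in the frame of rack between -0.0875 and -0.0775 m and z of crucible4 in the frame of rack below 0.0055 m and angle between each of crucible4, lid's own z axis and vertical below 0.08 rad and horizontal distance between lid and crucible4 below 0.005 m and z of lid in the frame of crucible4 between 0.042 and 0.0485 m), for 0.2 s.
At the end, for the whole second after the job is handed in: each crucible upright (0.08 rad) on the floor of the hole of its own size, within 5 mm of the hole's centre in x and y, underside below 5.5 mm; lid level (0.08 rad) on the largest, within 5 mm of its centre, origin 42 to 48.5 mm above the crucible's; all released and at rest (all of step 2 and x of crucible1 in the frame of rack between -0.005 and 0.005 m and y of crucible1 in the frame of rack between 0.0775 and 0.0875 m and z of each of crucible1, crucible2, crucible3 in the frame of rack below 0.0055 m and angle between each of crucible1, crucible2, crucible3's own z axis and vertical below 0.08 rad and x of crucible2 in the frame of rack between -0.005 and 0.005 m and y of crucible2 in the frame of rack between 0.0315 and 0.0415 m and x of crucible3 in the frame of rack between -0.005 and 0.005 m and y of crucible3 in the frame of rack between -0.023 and -0.013 m and linear speed of each of crucible1, crucible2, crucible3, crucible4, lid below 0.02 m/s and angular speed of each of crucible1, crucible2, crucible3, crucible4, lid below 0.3 rad/s); the robot touches nothing.
It fails at once if a crucible or the lid is knocked over (tilted more than 0.8 rad) (angle between any of crucible1, crucible2, crucible3, crucible4, lid's own z axis and vertical above 0.8 rad).
It fails at once if a crucible or the lid is dropped (faster than 0.6 m/s while the fingers do not touch it) ((linear speed of crucible1 above 0.6 m/s and contact force between the fingers and crucible1 below 0.05 N) or (linear speed of crucible2 above 0.6 m/s and contact force between the fingers and crucible2 below 0.05 N) or (linear speed of crucible3 above 0.6 m/s and contact force between the fingers and crucible3 below 0.05 N) or (linear speed of crucible4 above 0.6 m/s and contact force between the fingers and crucible4 below 0.05 N) or (linear speed of lid above 0.6 m/s and contact force between the fingers and lid below 0.05 N)).
It also fails if it takes over 125 s, if anything falls off the work surface, if the arm or the gripper's body presses on something with over 40 N, if the wrist force passes 120 N, or if a joint passes its speed limit or range.

## Working session

There is one attempt and no reset: what is moved stays moved. The work goes in short steps, Python scripts to look and compute and a tool call to move; the robot and the scene stay as the last step left them, time stands still between calls to the robot, and variables do not carry over. Pictures are saved under pics/ and viewed, at most 15 in all, crops included, and the job is handed in when it is done.

Besides the shell and the picture viewer there is one more tool, called after "Call:" as name(argument=value, ...), one argument or row to a line, values as JSON. carry_out: Moves the arm, as the interface text tells. Its arguments: {"type":"object","properties":{"motion":{"type":"array"},"hand":{"type":"number"},"force":{"type":"number"}},"required":["motion"]}

```bash
mkdir -p pics; python3 - <<'E'
from rig import telemetry, imaging, r
import cv2
s=telemetry.get_state(); print(s)
for n in("top","side"):
    im=imaging.capture(n); cv2.imwrite(f"pics/{n}0.png",im[:,:,::-1]); print(n,imaging.get_calibration(n))
E
```

```text
{'time_s': 0.0, 'joint_pos': array([ 1.01472943e+00,  1.81549934e-01,  1.60797735e+00, -9.95568923e-06,
        1.35377889e+00, -2.06327564e-01]), 'qvel': array([ 1.49027776e-03, -7.99184158e-04,  5.49170356e-05,  5.07612371e-04,
        1.27782673e-03,  9.50898700e-04]), 'tau': array([-1.43418811e-04, -4.33895588e+01, -3.41837168e+01,  7.00589432e-02,
        3.90260364e-02, -1.45075014e-04]), 'tcp_pos': array([0.19676367, 0.53976718, 0.25681992]), 'tcp_rot': array([ 1.73978671e-01,  9.84749048e-01, -7.97070764e-04, -3.14231242e-04]), 'ft_force': array([ 0.0748081 , -0.84543479, -0.6378783 ]), 'moment': array([-0.00892118, -0.01416053, -0.02573448]), 'gripper_force': 0.0, 'finger_gap': 0.08814631197475344}
top {'K': array([[564.67784228,   0.        , 330.53717904],
       [  0.        , 564.67784228, 247.270886  ],
       [  0.        ,   0.        ,   1.        ]]), 'dist': array([-0.14605551,  0.        ,  0.        ,  0.        ,  0.        ]), 'R': array([[-0.02832563, -0.99925248,  0.02630868],
       [-0.98890472,  0.02417332, -0.14657116],
       [ 0.14582562, -0.0301685 , -0.98885022]]), 't': array([0.10056506, 0.51021989, 1.06198479])}
side {'K': array([[513.93586168,   0.        , 323.62074604],
       [  0.        , 513.93586168, 238.26502207],
       [  0.        ,   0.        ,   1.        ]]), 'dist': array([-0.03470969,  0.        ,  0.        ,  0.        ,  0.        ]), 'R': array([[ 0.93308335, -0.35862328,  0.02729095],
       [-0.1423157 , -0.43783852, -0.88771824],
       [ 0.33030546,  0.82443118, -0.45957755]]), 't': array([-0.44675285,  0.13748197,  0.618676  ])}
```

View pics/top0.png

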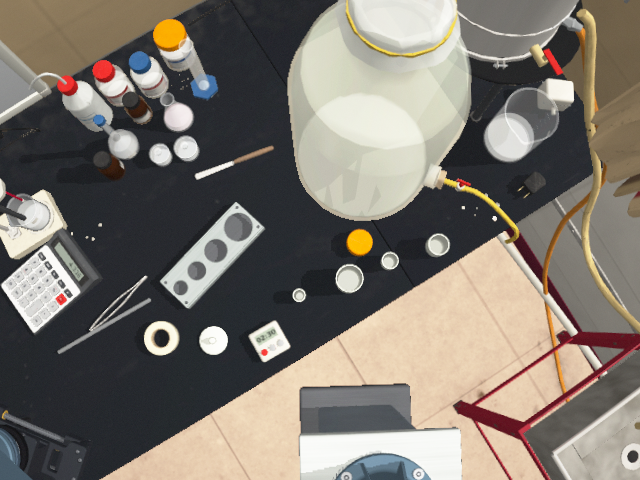

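View pics/side0.png

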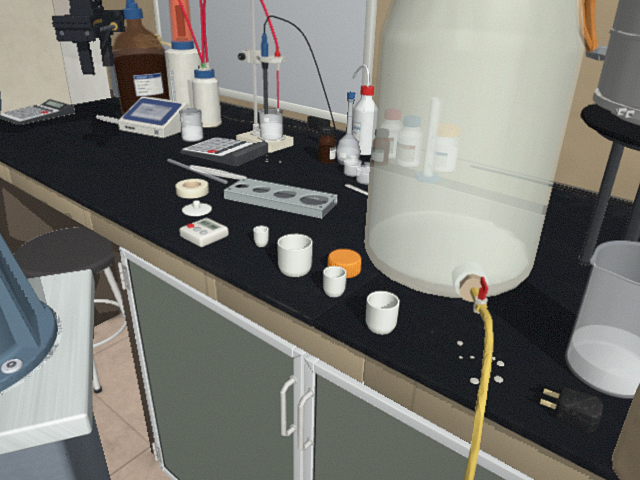

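The top view shows c1 at (299,295), c4 at (349,278), c2 at (390,260), c3 at (437,244), the lid at (213,340), and rack holes from (182,290) small to (237,226) large. An orange cap stands near c4 at (360,242). The carboy is behind, and the side view agrees.

```bash
cat > h.py <<'E'
import numpy as np, cv2
from rig import telemetry, imaging, r
from scipy.spatial.transform import Rotation as Ro
from scipy.optimize import least_squares
C={n:imaging.get_calibration(n) for n in("top","side")}
def onplane(n,px,z):
    c=C[n]; u=cv2.undistortPoints(np.float64(px).reshape(-1,1,2),c["K"],c["dist"]).reshape(-1,2)
    d=np.c_[u,np.ones(len(u))]@c["R"]; o=-c["R"].T@c["t"]
    return (o+d*((z-o[2])/d[:,2])[:,None])[:,:2]
def proj(n,X):
    c=C[n]; return cv2.projectPoints(np.float64(X).reshape(-1,1,3),cv2.Rodrigues(c["R"])[0],c["t"],c["K"],c["dist"])[0].reshape(-1,2)
def blob(im,px,win,lo,hi):
    """contour of the mask component nearest px"""
    x,y=px; x0,y0=max(x-win,0),max(y-win,0)
    g=cv2.resize(im[y0:y+win,x0:x+win],None,fx=4,fy=4,interpolation=cv2.INTER_CUBIC)
    m=cv2.inRange(g,lo,hi); cs,_=cv2.findContours(m,cv2.RETR_EXTERNAL,cv2.CHAIN_APPROX_NONE)
    c=max((c for c in cs if cv2.contourArea(c)>200),key=lambda c:cv2.pointPolygonTest(c,((x-x0)*4.,(y-y0)*4.),True))
    return c.reshape(-1,2)/4.-.375+[x0,y0]
def rim(n,cont,z,rad):
    """fit circle of known radius at height z to contour points on the side far from the camera's foot"""
    P=onplane(n,cont,z); o=-C[n]["R"].T@C[n]["t"]; c=P.mean(0); d=c-o[:2]; d/=np.hypot(*d)
    for _ in range(4):
        Q=P[(P-c)@d>0.1*rad]
        f=least_squares(lambda q:np.hypot(*(Q-q).T)-rad,c,loss="soft_l1",f_scale=.0005); c=f.x
    return c,np.abs(np.hypot(*(Q-c).T)-rad).mean()
def move(x,y,z=None,yaw=None):
    """tool-frame shift (mm) and turn about z to reach a world point with tool y at heading yaw (mod pi)"""
    s=telemetry.get_state(); T=Ro.from_quat(s["tcp_rot"]); p=s["tcp_pos"]; M=T.as_matrix()
    d=T.inv().apply(np.array([x,y,p[2] if z is None else z])-p)*1000
    h=np.arctan2(M[1,1],M[0,1]); a=0
    if yaw is not None: a=-((yaw-h+np.pi/2)%np.pi-np.pi/2)
    print("shift",d.round(1),"turn z",round(a,3),"tcp",p.round(4),"yaw",round(h,3),"tiltfix",(T.inv()*Ro.from_rotvec([0,0,0])).apply([0,0,-1]).round(4),"j6",s["joint_pos"][5].round(2),"gap",s["finger_gap"].round(4),"F",s["ft_force"].round(1),"t",round(s["time_s"],2))
E
python3 - <<'E'
from h import *
im=cv2.cvtColor(cv2.imread("pics/top0.png"),cv2.COLOR_BGR2GRAY); si=cv2.cvtColor(cv2.imread("pics/side0.png"),cv2.COLOR_BGR2GRAY)
D={"c1":((299,295),13,.030,(261,230)),"c2":((390,260),17,.036,(334,270)),"c3":((437,244),21.5,.043,(382,300)),"c4":((349,278),27,.050,(294,242)),"lid":((213,340),28,.0085,(197,210))}
for k,(px,rad,h,sp) in D.items():
    c=blob(im,px,40,110,255); a=rim("top",c,h,rad/1000)
    # side view: bright blob, rim circle fit on far side
    try:
        b=blob(si,(sp[0],sp[1]),40,110,255); bb=rim("side",b,h,rad/1000)
    except Exception as e: bb=e
    print(k,a[0].round(4),round(a[1]*1e3,2),"side",bb, cv2.boundingRect(np.float32(c)))
for n,px in (("h1",(182,290)),("h2",(189,283)),("h4",(237,226))): print(n,onplane("top",[px],.019))
print("base px",proj("top",[[0,0,0],[.5,0,0]]))
v=cv2.imread("pics/top0.png")
w=cv2.resize(v[190:320,145:280],None,fx=4,fy=4,interpolation=cv2.INTER_CUBIC); cv2.imwrite("pics/rack.png",w)
E
```

```text
c1 [0.423  0.1511] 0.16 side (array([0.42225182, 0.15324159]), np.float64(0.00037924291615921643)) (291, 287, 15, 15)
c2 [ 0.4851 -0.0277] 0.18 side (array([0.51843446, 0.01794538]), np.float64(0.0013174886479981175)) (380, 251, 19, 19)
c3 [ 0.5134 -0.1244] 0.25 side (array([ 0.51298364, -0.12202843]), np.float64(0.0002217304104408979)) (425, 232, 25, 25)
c4 [0.4514 0.0535] 0.22 side (array([0.45085122, 0.05557202]), np.float64(0.00028794574151208)) (334, 263, 30, 30)
lid [0.339  0.3215] 0.21 side (array([0.33824094, 0.31925842]), np.float64(0.00323089174867281)) (198, 325, 30, 30)
h1 [[0.43764849 0.38039381]]
h2 [[0.4511323  0.36652474]]
h4 [[0.56248836 0.27115924]]
base px [[382.13682442 509.0632463 ]
 [373.4897386  255.10928889]]
```

View pics/rack.png

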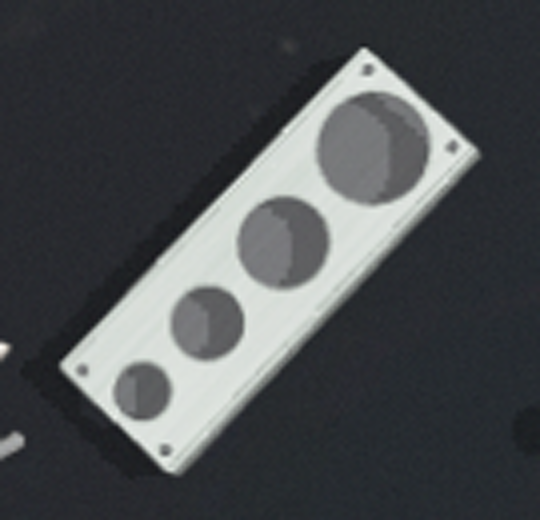

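The rack crop shows the four holes, from the large one at (373,148) to the small one at (142,391), clear against the bright plate. Next I fit the rack from the holes in both views.

```bash
cat >> h.py <<'E'
RY=np.array([.0825,.0365,-.018,-.0825]); RR=np.array([29,37,46,57])/2000
def rackfit(n,im,pxs,hi):
    H=[];o=-C[n]["R"].T@C[n]["t"]
    for px,rad in zip(pxs,RR):
        P=onplane(n,blob(im,px,28,0,hi),.019); c=P.mean(0); d=o[:2]-c; d/=np.hypot(*d)
        for _ in range(4):
            Q=P[((P-c)@d>0.1*rad)&(np.abs(np.hypot(*(P-c).T)-rad)<.006)]
            c=least_squares(lambda q:np.hypot(*(Q-q).T)-rad,c,loss="soft_l1",f_scale=.0005).x
        H.append(c)
    H=np.array(H); m=lambda q:np.c_[q[0]-np.sin(q[2])*RY,q[1]+np.cos(q[2])*RY]
    f=least_squares(lambda q:(m(q)-H).ravel(),[*H.mean(0),np.arctan2(*((H[3]-H[0])[::-1]))+np.pi/2])
    return f.x,m(f.x),H
E
python3 - <<'E'
from h import *
im=cv2.cvtColor(cv2.imread("pics/top0.png"),cv2.COLOR_BGR2GRAY); si=cv2.cvtColor(cv2.imread("pics/side0.png"),cv2.COLOR_BGR2GRAY)
for hi in (150,170):
  q,m,H=rackfit("top",im,[(180,287),(196,270),(215,250),(238,226)],hi); print(q,m.round(4).tolist(),((H-m)*1e3).round(1).tolist())
X=np.c_[m,[.019]*4]; s=proj("side",X); print(s.round(0).tolist())
print([int(si[int(b),int(a)]) for a,b in s])
for hi in (90,110,130):
  try:
    q,m,H=rackfit("side",si,[tuple(p) for p in s.round().astype(int).tolist()],hi); print(q,m.round(4).tolist(),((H-m)*1e3).round(1).tolist())
  except Exception as e: print(e)
b=blob(si,(334,284),18,110,255); print("c2 side",rim("side",b,.036,.017))
b=blob(si,(197,211),18,110,255); print("lid side",rim("side",b,.0085,.028))
# orange cap and carboy
v=cv2.imread("pics/top0.png"); m=cv2.inRange(cv2.cvtColor(v,cv2.COLOR_BGR2HSV),(10,150,120),(30,255,255)); cs,_=cv2.findContours(m[215:265,330:390],0,1); c=max(cs,key=cv2.contourArea).reshape(-1,2)+[330,215]; P=onplane("top",c,.02); print("cap",P.min(0),P.max(0))
cv2.imwrite("pics/s.png",cv2.resize(cv2.imread("pics/side0.png")[160:320,170:370],None,fx=4,fy=3.7,interpolation=cv2.INTER_CUBIC))
E
```

```text
[0.50243686 0.32728343 0.80255499] [[0.4431, 0.3846], [0.4762, 0.3526], [0.5154, 0.3148], [0.5618, 0.27]] [[-0.1, 0.2], [0.0, -0.1], [-0.1, -0.0], [0.1, -0.0]]
[0.50206099 0.3268137  0.80197494] [[0.4428, 0.3842], [0.4758, 0.3522], [0.515, 0.3143], [0.5614, 0.2695]] [[0.1, 0.0], [0.0, -0.1], [-0.1, -0.1], [-0.0, 0.2]]
[[242.0, 185.0], [261.0, 189.0], [285.0, 194.0], [314.0, 199.0]]
[24, 76, 86, 85]
[0.50277334 0.33336964 0.81684819] [[0.4426, 0.3898], [0.4762, 0.3584], [0.5159, 0.321], [0.5629, 0.2769]] [[-0.9, -0.5], [0.7, 0.7], [0.6, 0.3], [-0.3, -0.6]]
[0.5018445  0.33079238 0.80854865] [[0.4422, 0.3878], [0.4754, 0.356], [0.5149, 0.3184], [0.5615, 0.2738]] [[-0.6, 0.2], [0.2, 0.2], [0.2, -0.1], [0.2, -0.4]]
[0.50158888 0.32878996 0.80452418] [[0.4421, 0.386], [0.4753, 0.3541], [0.5146, 0.3163], [0.561, 0.2716]] [[-0.2, 0.2], [0.3, -0.1], [-0.1, -0.2], [0.0, 0.1]]
c2 side (array([ 0.49272643, -0.02599568]), np.float64(0.002685421202275066))
lid side (array([0.33824094, 0.31925842]), np.float64(0.00323089174867281))
cap [0.49811113 0.00383395] [0.55054321 0.05567215]
```

View pics/s.png

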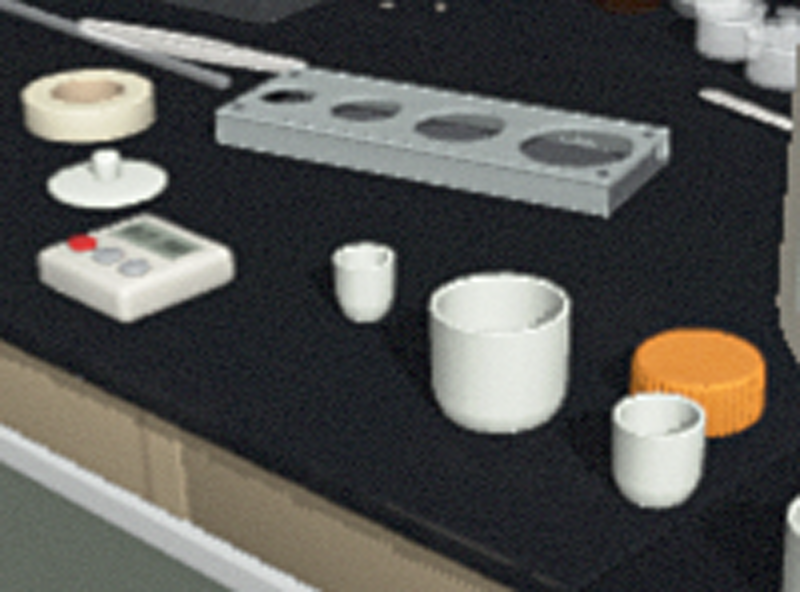

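The side crop confirms the layout, with the tape, the timer and the lid apart from each other. The two views differ by about 2 mm in y, consistently, so I will use their mean and check it once a crucible is held. Next I take the shift to above c4.

```bash
python3 - <<'E'
from h import *
print("carboy front",onplane("top",[(362,219)],0))
move(.451,.0545,.15,.8025)
E
```

```text
carboy front [[0.57446724 0.02045068]]Traceback (most recent call last):
  File "<stdin>", line 3, in <module>
  File "h.py", line 32, in move
    print("shift",d.round(1),"turn z",round(a,3),"tcp",p.round(4),"yaw",round(h,3),"tiltfix",(T.inv()*Ro.from_rotvec([0,0,0])).apply([0,0,-1]).round(4),"j6",s["joint_pos"][5].round(2),"gap",s["finger_gap"].round(4),"F",s["ft_force"].round(1),"t",round(s["time_s"],2))
                                                                                                                                                                                              ^^^^^^^^^^^^^^^^^^^^^
AttributeError: 'float' object has no attribute 'round'
```

```bash
python3 - <<'E'
t=open("h.py").read(); i=t.index("    print(\"shift\""); j=t.index("RY=")
t=t[:i]+'''    w=h-a; Rt=Ro.from_matrix(np.c_[[np.sin(w),-np.cos(w),0],[np.cos(w),np.sin(w),0],[0,0,-1.]])
    print("shift",d.round(1),"turn",(T.inv()*Rt).as_rotvec().round(3),"tcp",p.round(4),"yaw",round(h,3),"j6",round(s["joint_pos"][5],2),"gap",np.round(s["finger_gap"],4),"F",s["ft_force"].round(1),"t",round(s["time_s"],2))
'''+t[j:]
open("h.py","w").write(t)
E
python3 -c "
from h import *
move(.451,.0545,.15,.8025)"
```

```text
Traceback (most recent call last):
  File "h.py", line 32, in move
    w=h-a; Rt=Ro.from_matrix(np.c_[[np.sin(w),-np.cos(w),0],[np.cos(w),np.sin(w),0],[0,0,-1.]])
              ~~~~~~~~~~~~~~^^^^^^^^^^^^^^^^^^^^^^^^^^^^^^^^^^^^^^^^^^^^^^^^^^^^^^^^^^^^^^^^^^^
  File "scipy/spatial/transform/_rotation.pyx", line 1143, in scipy.spatial.transform._rotation.Rotation.from_matrix
ValueError: Non-positive determinant (left-handed or null coordinate frame) in rotation matrix 0: [[ 0.71909561  0.69491114  0.        ]
 [-0.69491114  0.71909561  0.        ]
 [ 0.          0.         -1.        ]].
```

```bash
sed -i 's/\[np.sin(w),-np.cos(w),0\]/[-np.sin(w),np.cos(w),0]/' h.py; python3 -c "
from h import *
move(.451,.0545,.15,.8025)"
```

```text
shift [-405.1 -368.6  107.4] turn [-0.002  0.     0.419] tcp [0.1968 0.5398 0.2569] yaw 1.221 j6 -0.21 gap 0.088 F [-0.2  0.7 -0.3] t 0.1
```

The manual's scale: shifts go in shares of 60 cm and turns go in shares of pi rad. Converting my numbers, -350 mm / 600 = -0.5833, -330 mm / 600 = -0.55, 0.42 rad / 3.1416 = 0.1337.

Call:
carry_out(
  motion=[-0.05,-0.045,0.0133,0,0,0.0095,-0.1,-0.0917,0.0267,0,0,0.0191,-0.15,-0.1367,0.04,0,0,0.0318,-0.2,-0.1817,0.0533,0,0,0.0414,-0.25,-0.2267,0.0667,0,0,0.0509,-0.3,-0.2733,0.08,0,0,0.0605,-0.35,-0.3183,0.0933,0,0,0.07,-0.4,-0.3633,0.1067,0,0,0.0796,-0.45,-0.4083,0.12,0,0,0.0891,-0.5,-0.455,0.1333,0,0,0.1019,-0.55,-0.5,0.1467,0,0,0.1146,-0.5833,-0.53,0.155,0,0,0.1337],
  hand=0,
  force=15,
)

```text
time_s: 1.1
tcp_pos: [0.4176, 0.1185, 0.164]
tcp_rot: [0.377, 0.926, -0.0, 0.0]
ft_force: [0.2, 0.3, 1.1]
finger_gap: 0.0882
gripper_force: 0.0
```

```bash
python3 -c "
from h import *
move(.451,.0545,.1,.8025)"
```

```text
shift [-68.7 -22.4  64. ] turn [-0.001  0.    -0.005] tcp [0.4176 0.1185 0.164 ] yaw 0.797 j6 -0.79 gap 0.0882 F [0.2 0.3 1.1] t 1.1
```

In the tool's units: 123 mm / 600 = 0.205, -68.7 mm / 600 = -0.1145.

Call:
carry_out(
  motion=[-0.0417,-0.0133,0,0,0,0,-0.0833,-0.0267,0,0,0,0,-0.1083,-0.035,0.0167,0,0,0,-0.1145,-0.0373,0.0583,0,0,0,-0.1145,-0.0373,0.1,0,0,0,-0.1145,-0.0373,0.1417,0,0,0,-0.1145,-0.0373,0.175,0,0,0,-0.1145,-0.0373,0.1967,0,0,0,-0.1145,-0.0373,0.205,0,0,0,-0.1145,-0.0373,0.205,0,0,0],
)

```text
time_s: 1.93
tcp_pos: [0.4494, 0.0577, 0.0404]
tcp_rot: [0.375, 0.927, -0.0, -0.002]
ft_force: [0.1, -0.8, 0.1]
finger_gap: 0.0881
gripper_force: 0.0
```

Call:
carry_out(
  motion=[0,0,0,0,0,0,0,0,0,0,0,0,0,0,0,0,0,0,0,0,0,0,0,0,0,0,0,0,0,0,0,0,0,0,0,0,0,0,0,0,0,0,0,0,0,0,0,0],
  hand=1,
  force=15,
)

```text
time_s: 2.6
tcp_pos: [0.4509, 0.0575, 0.0423]
tcp_rot: [0.375, 0.927, -0.0, 0.0]
ft_force: [-1.9, -1.5, 6.0]
finger_gap: 0.0538
gripper_force: 15.0
```

In the tool's units: 197 mm / 600 = 0.3283, 170 mm / 600 = 0.2833.

Call:
carry_out(
  motion=[0,0,-0.0067,0,0,0,0,0,-0.02,0,0,0,0,0,-0.0417,0,0,0,0,0,-0.07,0,0,0,0.0033,0.0083,-0.0967,0,0,0,0.01,0.0333,-0.1117,0,0,0,0.0233,0.075,-0.1167,0,0,0,0.0383,0.125,-0.1167,0,0,0,0.055,0.1783,-0.1167,0,0,0,0.0717,0.2333,-0.1167,0,0,0,0.0867,0.2833,-0.1167,0,0,0,0.1,0.3283,-0.1167,0,0,0],
)

```text
time_s: 3.6
tcp_pos: [0.5452, 0.2428, 0.1123]
tcp_rot: [0.375, 0.927, 0.0, 0.0]
ft_force: [-0.2, -0.1, -1.1]
finger_gap: 0.0534
gripper_force: 15.0
```

In the tool's units: 32 mm / 600 = 0.0533, 26 mm / 600 = 0.0433.

Call:
carry_out(
  motion=[0.0083,0.0267,0,0,0,0,0.0133,0.0433,0,0,0,0,0.0167,0.0533,0,0,0,0,0.0167,0.0533,0,0,0,0,0.0167,0.0533,0,0,0,0,0.0167,0.0533,0,0,0,0],
)

```text
time_s: 4.1
tcp_pos: [0.5593, 0.2698, 0.1116]
tcp_rot: [0.376, 0.927, -0.0, -0.0]
ft_force: [-0.4, 0.1, -1.0]
finger_gap: 0.0534
gripper_force: 15.0
```

```bash
python3 -c "
from h import *
for n in ('top','side'): cv2.imwrite(f'pics/{n}1.png',imaging.capture(n)[:,:,::-1])
move(.5612,.2708,.11,.8025)
a=cv2.imread('pics/top1.png')[150:330,120:320];b=cv2.imread('pics/side1.png')[80:280,200:400]
cv2.imwrite('pics/j1.png',np.hstack([cv2.resize(a,(400,360)),cv2.resize(b,(400,360))]))"
```

```text
shift [-0.6  1.9  1.7] turn [-0.    -0.    -0.003] tcp [0.5595 0.2698 0.1117] yaw 0.8 j6 -0.54 gap 0.0535 F [ 0.6  0.4 -0.8] t 4.2
```

View pics/j1.png

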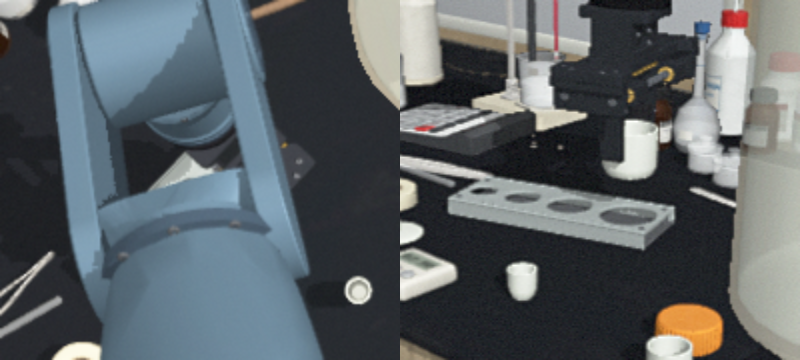

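The top view is blocked by the arm. The side view shows c4 held upright with its right edge free near full-image pixel (328,163). I compare the crucible's right edge with the hole in that same camera.

```bash
cat >> h.py <<'E'
def edge(si,px,zrim,rad,hole,lo=110):
    """rim's right-most column of the held cup against that predicted for a cup on the TCP, both as offset along camera-right; farthest rim row also"""
    s=telemetry.get_state(); p=s["tcp_pos"][:2]; a=np.linspace(0,2*np.pi,180)
    c=blob(si,px,30,lo,255)
    P=proj("side",np.c_[p+rad*np.c_[np.cos(a),np.sin(a)],np.full(180,zrim)])
    k=np.linalg.norm(C["side"]["R"]@[*p,zrim]+C["side"]["t"])/C["side"]["K"][0,0]*1000
    print("col obs",c[:,0].max(),"pred",P[:,0].max(),"mm",(c[:,0].max()-P[:,0].max())*k,"| top row obs",c[:,1].min(),"pred",P[:,1].min(),"left",c[:,0].min(),P[:,0].min())
E
python3 -c "
from h import *
si=cv2.cvtColor(cv2.imread('pics/side1.png'),cv2.COLOR_BGR2GRAY)
for lo in (90,110,130): edge(si,(322,165),.1194,.027,0,lo)
q,m,H=rackfit('side',si,[(242,185),(261,189),(285,194),(314,199)],130); print(m.round(4))
"
```

```text
col obs 351.375 pred 328.2451848342032 mm 44.345090339528824 | top row obs 134.625 pred 146.06478344549384 left 300.625 299.68824313388086
col obs 351.375 pred 328.2451848342032 mm 44.345090339528824 | top row obs 134.625 pred 146.06478344549384 left 300.875 299.68824313388086
col obs 328.875 pred 328.2451848342032 mm 1.2074982106110683 | top row obs 146.125 pred 146.06478344549384 left 301.375 299.68824313388086
[[0.4423 0.3864]
 [0.4754 0.3544]
 [0.5147 0.3166]
 [0.5611 0.2719]]
```

In the tool's units: 58 mm / 600 = 0.0967, 1.9 mm / 600 = 0.0032.

Call:
carry_out(
  motion=[0.0027,0.0032,0.0083,0,0,0,0.0027,0.0032,0.03,0,0,0,0.0027,0.0032,0.0533,0,0,0,0.0027,0.0032,0.07,0,0,0,0.0027,0.0032,0.08,0,0,0,0.0027,0.0032,0.0867,0,0,0,0.0027,0.0032,0.0917,0,0,0,0.0027,0.0032,0.0967,0,0,0,0.0027,0.0032,0.0967,0,0,0],
)

```text
time_s: 4.95
tcp_pos: [0.5598, 0.2732, 0.0533]
tcp_rot: [0.375, 0.927, -0.0, -0.0]
ft_force: [-0.2, 0.1, -0.2]
finger_gap: 0.0535
gripper_force: 15.0
```

In the tool's units: 8.5 mm / 600 = 0.0142, 7.5 mm / 600 = 0.0125.

Call:
carry_out(
  motion=[0,0,0.0033,0,0,0,0,0,0.0067,0,0,0,0,0,0.01,0,0,0,0,0,0.0125,0,0,0,0,0,0.0142,0,0,0,0,0,0.0142,0,0,0],
)

```text
time_s: 5.45
tcp_pos: [0.56, 0.2733, 0.0454]
tcp_rot: [0.375, 0.927, 0.0, 0.0]
ft_force: [-0.6, -0.9, 0.2]
finger_gap: 0.0538
gripper_force: 15.0
```

In the tool's units: 1.2 mm / 600 = 0.002, 0.7 mm / 600 = 0.0012.

Call:
carry_out(
  motion=[0,0,0.0012,0,0,0,0,0,0.002,0,0,0,0,0,0.002,0,0,0],
)

```text
time_s: 5.7
tcp_pos: [0.56, 0.2733, 0.0453]
tcp_rot: [0.375, 0.927, -0.0, 0.0]
ft_force: [-4.4, -2.2, 9.8]
finger_gap: 0.0537
gripper_force: 14.9
```

```bash
python3 -c "
from h import *
cv2.imwrite('pics/side2.png',imaging.capture('side')[:,:,::-1])
move(.5612,.2708,.11,.8025)
cv2.imwrite('pics/j2.png',cv2.resize(cv2.imread('pics/side2.png')[120:240,220:380],(640,480),interpolation=2))"
```

```text
shift [ -2.6  -1.  -64.7] turn [-0.     0.    -0.001] tcp [0.56   0.2733 0.0453] yaw 0.801 j6 -0.54 gap 0.0539 F [-4.  -1.6 10.5] t 5.75
```

View pics/j2.png

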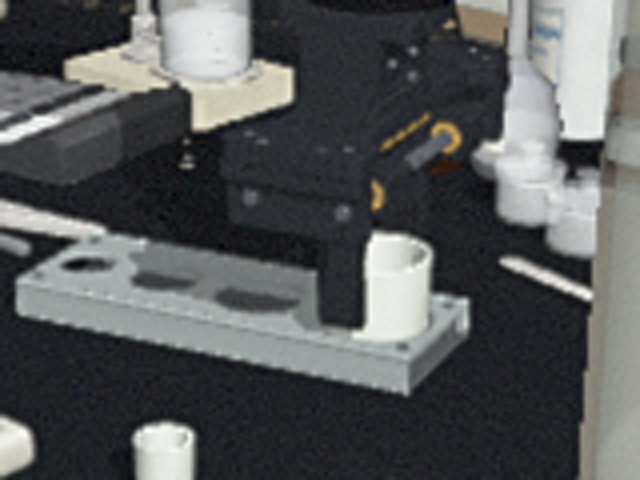

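The side view shows c4 through its hole with only its upper part above the plate. The 10 N floor contact came 3 mm above the bench height. I release it.

In the tool's units: -0.6 mm / 600 = -0.001.

Call:
carry_out(
  motion=[0,0,-0.001,0,0,0,0,0,-0.001,0,0,0],
)

```text
time_s: 5.92
tcp_pos: [0.56, 0.2733, 0.0453]
tcp_rot: [0.375, 0.927, 0.0, 0.0]
ft_force: [-3.1, -1.2, 6.6]
finger_gap: 0.0539
gripper_force: 15.0
```

In the tool's units: -150 mm / 600 = -0.25, -135 mm / 600 = -0.225.

Call:
carry_out(
  motion=[0,0,0,0,0,0,0,0,0,0,0,0,0,0,0,0,0,0,0,0,-0.005,0,0,0,0,0,-0.025,0,0,0,0,0,-0.0667,0,0,0,0,0,-0.1167,0,0,0,-0.0167,-0.05,-0.1417,0,0,0,-0.0167,-0.1083,-0.1417,0,0,0,-0.0167,-0.1667,-0.1417,0,0,0,-0.0167,-0.225,-0.1417,0,0,0,-0.0167,-0.25,-0.1417,0,0,0],
  hand=0,
)

```text
time_s: 6.92
tcp_pos: [0.4599, 0.1567, 0.13]
tcp_rot: [0.376, 0.927, -0.001, -0.0]
ft_force: [1.2, 0.6, 0.4]
finger_gap: 0.0882
gripper_force: 0.0
```

In the tool's units: -20 mm / 600 = -0.0333.

Call:
carry_out(
  motion=[0,-0.0333,0,0,0,0,0,-0.0333,0,0,0,0,0,-0.0333,0,0,0,0],
)

```text
time_s: 7.17
tcp_pos: [0.4492, 0.144, 0.1306]
tcp_rot: [0.376, 0.927, 0.0, 0.001]
ft_force: [0.3, 0.4, 1.5]
finger_gap: 0.0882
gripper_force: 0.0
```

```bash
python3 -c "
from h import *
for n in ('top','side'): cv2.imwrite(f'pics/{n}3.png',imaging.capture(n)[:,:,::-1])
si=cv2.cvtColor(cv2.imread('pics/side3.png'),6);im=cv2.cvtColor(cv2.imread('pics/top3.png'),6)
for X in ([.5612,.2708,.053],): 
  p=proj('top',[X])[0];q=proj('side',[X])[0]; print(p,q,im[int(p[1]),int(p[0])])
move(.3386,.3222,.1,.8)
move(.3386,.3222,.029,.8)
a=cv2.imread('pics/top3.png')[190:380,130:320];b=cv2.imread('pics/side3.png')[120:270,200:390]
cv2.imwrite('pics/j3.png',np.hstack([cv2.resize(a,(400,400)),cv2.resize(b,(400,400))]))"
```

```text
[234.77527786 223.4124265 ] [314.00377218 182.94501791] 228
shift [203.6  49.9  30.3] turn [0.002 0.001 0.001] tcp [0.45   0.1446 0.1305] yaw 0.801 j6 -0.74 gap 0.0882 F [-0.   0.7 -0.4] t 7.27
shift [203.7  49.8 101.3] turn [0.002 0.001 0.001] tcp [0.45   0.1446 0.1305] yaw 0.801 j6 -0.74 gap 0.0882 F [-0.   0.7 -0.4] t 7.27
```

View pics/j3.png

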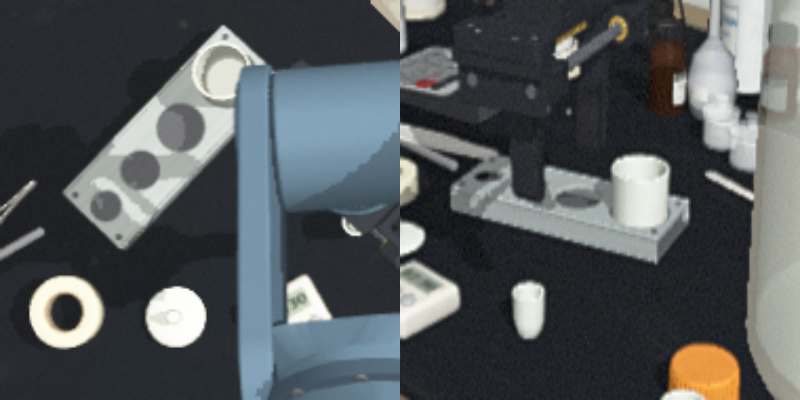

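c4 stands level in its hole, at crop left (222,72) and right (640,190). Next comes the lid.

In the tool's units: 203 mm / 600 = 0.3383, 195 mm / 600 = 0.325.

Call:
carry_out(
  motion=[0.0333,0.0083,0,0,0,0,0.0917,0.0217,0,0,0,0,0.15,0.0367,0,0,0,0,0.2083,0.0517,0,0,0,0,0.2583,0.0633,0,0,0,0,0.3,0.0733,0.0167,0,0,0,0.325,0.08,0.0333,0,0,0,0.3383,0.0833,0.05,0,0,0,0.3383,0.0833,0.075,0,0,0,0.3383,0.0833,0.1,0,0,0,0.3383,0.0833,0.1,0,0,0,0.3383,0.0833,0.1,0,0,0],
  hand=0.5,
  force=12,
)

```text
time_s: 8.27
tcp_pos: [0.3376, 0.3213, 0.0689]
tcp_rot: [0.375, 0.927, -0.001, -0.001]
ft_force: [-0.5, 0.8, 0.1]
finger_gap: 0.044
gripper_force: 0.0
```

```bash
python3 -c "
from h import *
im=imaging.capture('side'); cv2.imwrite('pics/side4.png',im[:,:,::-1])
move(.3386,.3225,.029,.8025)
cv2.imwrite('pics/j4.png',cv2.resize(im[140:260,120:280,::-1],(640,480),interpolation=2))"
```

```text
shift [ 0.4  1.  40.7] turn [-0.    -0.    -0.002] tcp [0.3383 0.3215 0.0697] yaw 0.801 j6 -0.3 gap 0.0442 F [-0.3  0.7  0.2] t 8.32
```

View pics/j4.png

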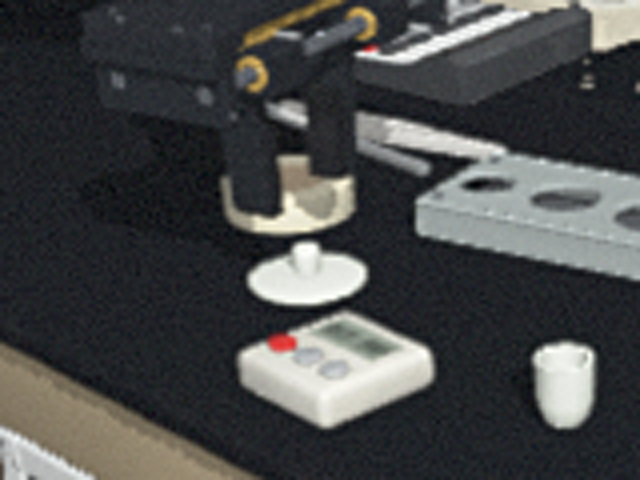

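The fingers straddle the knob at crop (306,257), so I descend and grip.

In the tool's units: 39.5 mm / 600 = 0.0658, 38 mm / 600 = 0.0633.

Call:
carry_out(
  motion=[0.0007,0.0017,0.0167,0,0,0,0.0007,0.0017,0.0333,0,0,0,0.0007,0.0017,0.0483,0,0,0,0.0007,0.0017,0.0583,0,0,0,0.0007,0.0017,0.0633,0,0,0,0.0007,0.0017,0.0658,0,0,0,0.0007,0.0017,0.0658,0,0,0,0.0007,0.0017,0.0658,0,0,0],
)

```text
time_s: 8.98
tcp_pos: [0.3384, 0.3225, 0.0302]
tcp_rot: [0.375, 0.927, 0.0, 0.0]
ft_force: [0.6, -1.2, -0.2]
finger_gap: 0.0441
gripper_force: 0.0
```

Call:
carry_out(
  motion=[0,0,0,0,0,0,0,0,0,0,0,0,0,0,0,0,0,0,0,0,0,0,0,0,0,0,0,0,0,0,0,0,0,0,0,0],
  hand=1,
  force=15,
)

```text
time_s: 9.48
tcp_pos: [0.3383, 0.3225, 0.0303]
tcp_rot: [0.375, 0.927, 0.0, 0.0]
ft_force: [0.3, 0.5, 1.2]
finger_gap: 0.0121
gripper_force: 15.0
```

```bash
python3 -c "
from h import *
move(.5612,.2708,.115,.8025)"
```

```text
shift [-196.   118.1  -84.7] turn [ 0.     0.    -0.002] tcp [0.3383 0.3225 0.0303] yaw 0.801 j6 -0.29 gap 0.0121 F [0.3 0.5 1.2] t 9.48
```

In the tool's units: -178 mm / 600 = -0.2967, -160 mm / 600 = -0.2667.

Call:
carry_out(
  motion=[0,0,-0.0067,0,0,0,0,0,-0.02,0,0,0,0,0,-0.045,0,0,0,-0.0067,0.0033,-0.0783,0,0,0,-0.0233,0.0133,-0.1117,0,0,0,-0.0533,0.0317,-0.1367,0,0,0,-0.0933,0.0567,-0.1567,0,0,0,-0.14,0.0833,-0.1667,0,0,0,-0.1867,0.1117,-0.1667,0,0,0,-0.23,0.1383,-0.1667,0,0,0,-0.2667,0.16,-0.1667,0,0,0,-0.2967,0.1783,-0.1667,0,0,0],
)

```text
time_s: 10.48
tcp_pos: [0.5426, 0.2745, 0.1311]
tcp_rot: [0.376, 0.927, 0.0, 0.001]
ft_force: [0.0, -0.2, 0.0]
finger_gap: 0.0124
gripper_force: 15.0
```

In the tool's units: 32 mm / 600 = 0.0533, 28 mm / 600 = 0.0467.

Call:
carry_out(
  motion=[-0.0167,0.01,0,0,0,0,-0.025,0.015,0,0,0,0,-0.03,0.0183,0,0,0,0,-0.03,0.0183,0.0167,0,0,0,-0.03,0.0183,0.0333,0,0,0,-0.03,0.0183,0.0467,0,0,0,-0.03,0.0183,0.0533,0,0,0,-0.03,0.0183,0.0533,0,0,0,-0.03,0.0183,0.0533,0,0,0],
)

```text
time_s: 11.23
tcp_pos: [0.5604, 0.2708, 0.0975]
tcp_rot: [0.375, 0.927, -0.0, -0.0]
ft_force: [0.1, -0.3, 0.5]
finger_gap: 0.0124
gripper_force: 15.0
```

```bash
python3 -c "
from h import *
im=imaging.capture('side'); cv2.imwrite('pics/side5.png',im[:,:,::-1])
move(.5612,.2708,.0793,.8025)
cv2.imwrite('pics/j5.png',cv2.resize(im[100:220,240:400,::-1],(640,480),interpolation=2))
for k in (0,):
  s=cv2.cvtColor(cv2.imread('pics/side3.png'),6); b=blob(s,(314,195),32,120,255); print(rim('side',b,.053,.027), cv2.boundingRect(np.float32(b)))
  a=np.linspace(0,6.28,90); P=proj('side',np.c_[.5611+.027*np.cos(a),.2719+.027*np.sin(a),a*0+.053]); print(P.min(0),P.max(0))"
```

```text
shift [-0.3  0.2 18.8] turn [-0.    -0.    -0.001] tcp [0.5609 0.2709 0.0981] yaw 0.801 j6 -0.54 gap 0.0122 F [ 0.3 -1.1  0. ] t 11.28
(array([0.56164964, 0.27349247]), np.float64(0.0005112276707739445)) (281, 177, 56, 42)
[299.93218193 177.83687974] [327.57200325 187.90980234]
```

View pics/j5.png

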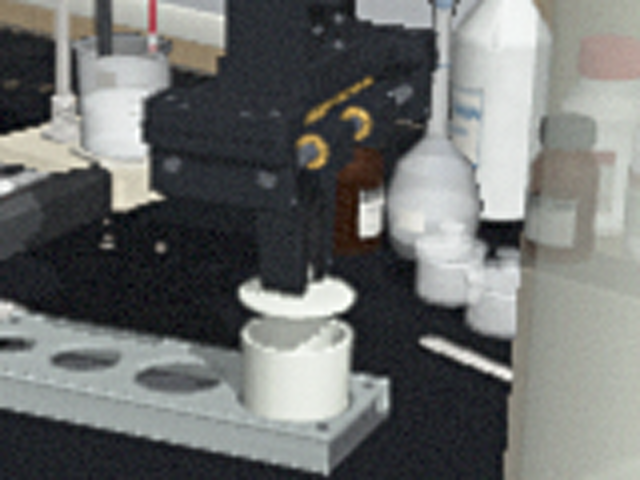

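The lid (crop centre x 297) is over c4 (centre 297.5), so I lower it slowly.

In the tool's units: 18.3 mm / 600 = 0.0305, 17.5 mm / 600 = 0.0292.

Call:
carry_out(
  motion=[0.0003,0.0008,0.0067,0,0,0,0.0003,0.0008,0.0133,0,0,0,0.0003,0.0008,0.0183,0,0,0,0.0003,0.0008,0.0217,0,0,0,0.0003,0.0008,0.025,0,0,0,0.0003,0.0008,0.0275,0,0,0,0.0003,0.0008,0.0292,0,0,0,0.0003,0.0008,0.0305,0,0,0,0.0003,0.0008,0.0305,0,0,0],
)

```text
time_s: 12.03
tcp_pos: [0.5612, 0.2712, 0.0797]
tcp_rot: [0.375, 0.927, -0.0, -0.0]
ft_force: [0.7, -0.1, -0.5]
finger_gap: 0.0122
gripper_force: 15.0
```

In the tool's units: 1 mm / 600 = 0.0017, 0.5 mm / 600 = 0.0008.

Call:
carry_out(
  motion=[0,0,0.0008,0,0,0,0,0,0.0017,0,0,0,0,0,0.0017,0,0,0],
)

```text
time_s: 12.28
tcp_pos: [0.5615, 0.2713, 0.0793]
tcp_rot: [0.375, 0.927, 0.0, 0.0]
ft_force: [-0.9, -1.1, 2.8]
finger_gap: 0.0126
gripper_force: 15.0
```

In the tool's units: -172 mm / 600 = -0.2867, -150 mm / 600 = -0.25.

Call:
carry_out(
  motion=[0,0,0,0,0,0,0,0,0,0,0,0,0,0,0,0,0,0,0,0,-0.0133,0,0,0,0,0,-0.0417,0,0,0,0,0,-0.0833,0,0,0,0.0033,-0.0333,-0.1083,0,0,0,0.0083,-0.0833,-0.1083,0,0,0,0.0133,-0.1417,-0.1083,0,0,0,0.0183,-0.2,-0.1083,0,0,0,0.025,-0.25,-0.1,0,0,0,0.0267,-0.2867,-0.0833,0,0,0],
  hand=0.3,
)

```text
time_s: 13.28
tcp_pos: [0.4288, 0.158, 0.1298]
tcp_rot: [0.375, 0.927, 0.0, 0.001]
ft_force: [1.0, 0.2, -0.4]
finger_gap: 0.0615
gripper_force: 0.0
```

Call:
carry_out(
  motion=[0,-0.0117,0.0083,0,0,0,0.0017,-0.0167,0.0333,0,0,0,0.0017,-0.0167,0.0583,0,0,0,0.0017,-0.0167,0.075,0,0,0,0.0017,-0.0167,0.075,0,0,0,0.0017,-0.0167,0.075,0,0,0],
)

```text
time_s: 13.78
tcp_pos: [0.4226, 0.1526, 0.0837]
tcp_rot: [0.375, 0.927, -0.0, -0.0]
ft_force: [-0.9, -0.2, -0.3]
finger_gap: 0.0614
gripper_force: 0.0
```

```bash
python3 -c "
from h import *
im=imaging.capture('side'); cv2.imwrite('pics/side6.png',im[:,:,::-1])
move(.4226,.1521,.038,.8025)
cv2.imwrite('pics/j6.png',cv2.resize(im[120:280,200:360,::-1],(560,560),interpolation=2))"
```

```text
shift [-0.  -0.7 46.2] turn [ 0.     0.    -0.001] tcp [0.423  0.1526 0.0842] yaw 0.801 j6 -0.72 gap 0.0617 F [-0.2  0.3 -0.1] t 13.83
```

View pics/j6.png

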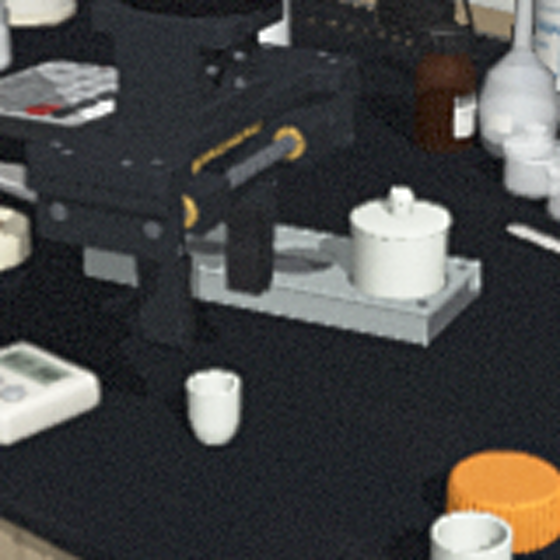

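The lid is squarely on c4 at crop (400,215), and c1 stands below the open fingers. I descend on c1.

Call:
carry_out(
  motion=[0,-0.0012,0.0167,0,0,0,0,-0.0012,0.0367,0,0,0,0,-0.0012,0.055,0,0,0,0,-0.0012,0.0667,0,0,0,0,-0.0012,0.0733,0,0,0,0,-0.0012,0.0767,0,0,0,0,-0.0012,0.0767,0,0,0,0,-0.0012,0.0767,0,0,0],
)

```text
time_s: 14.5
tcp_pos: [0.4222, 0.1519, 0.0381]
tcp_rot: [0.375, 0.927, 0.0, 0.0]
ft_force: [-0.8, -0.1, 0.4]
finger_gap: 0.0618
gripper_force: 0.0
```

Call:
carry_out(
  motion=[0,0,0,0,0,0,0,0,0,0,0,0,0,0,0,0,0,0,0,0,0,0,0,0,0,0,0,0,0,0,0,0,0,0,0,0,0,0,0,0,0,0,0,0,0,0,0,0],
  hand=1,
  force=10,
)

```text
time_s: 15.17
tcp_pos: [0.422, 0.1519, 0.0379]
tcp_rot: [0.375, 0.927, 0.0, 0.0]
ft_force: [0.7, 0.5, 0.9]
finger_gap: 0.0247
gripper_force: 10.0
```

```bash
python3 -c "
from h import *
move(.4425,.3855,.1,.8025)"
```

```text
shift [147.9 182.  -62.1] turn [ 0.     0.    -0.001] tcp [0.422  0.1519 0.0379] yaw 0.801 j6 -0.72 gap 0.0247 F [0.7 0.5 0.9] t 15.17
```

Call:
carry_out(
  motion=[0,0,-0.0067,0,0,0,0,0,-0.02,0,0,0,0,0,-0.045,0,0,0,0.0033,0.005,-0.0733,0,0,0,0.0167,0.02,-0.0933,0,0,0,0.04,0.0483,-0.1033,0,0,0,0.0717,0.0883,-0.1033,0,0,0,0.1067,0.1317,-0.1033,0,0,0,0.1433,0.175,-0.1033,0,0,0,0.1783,0.2183,-0.1033,0,0,0,0.2067,0.255,-0.1033,0,0,0,0.2283,0.28,-0.1033,0,0,0],
)

```text
time_s: 16.17
tcp_pos: [0.4406, 0.3705, 0.1008]
tcp_rot: [0.375, 0.927, 0.001, 0.0]
ft_force: [0.5, -0.7, 0.8]
finger_gap: 0.0247
gripper_force: 10.0
```

In the tool's units: 37 mm / 600 = 0.0617, 30 mm / 600 = 0.05.

Call:
carry_out(
  motion=[0.0117,0.015,0,0,0,0,0.0167,0.021,0,0,0,0,0.018,0.0227,0,0,0,0,0.018,0.0227,0.025,0,0,0,0.018,0.0227,0.05,0,0,0,0.018,0.0227,0.0617,0,0,0,0.018,0.0227,0.0617,0,0,0,0.018,0.0227,0.0617,0,0,0],
)

```text
time_s: 16.83
tcp_pos: [0.4421, 0.3842, 0.0627]
tcp_rot: [0.376, 0.927, -0.001, -0.0]
ft_force: [1.2, 0.2, -0.4]
finger_gap: 0.0249
gripper_force: 10.0
```

```bash
python3 -c "
from h import *
im=imaging.capture('side'); cv2.imwrite('pics/side7.png',im[:,:,::-1])
move(.4423,.3852,.041,.8025)
cv2.imwrite('pics/j7.png',cv2.resize(im[120:240,180:300,::-1],(600,600),interpolation=2))"
```

```text
shift [ 0.6  0.2 22.3] turn [ 0.     0.    -0.002] tcp [0.4426 0.3847 0.0633] yaw 0.8 j6 -0.29 gap 0.0248 F [-0.3  0.8  0.5] t 16.88
```

View pics/j7.png

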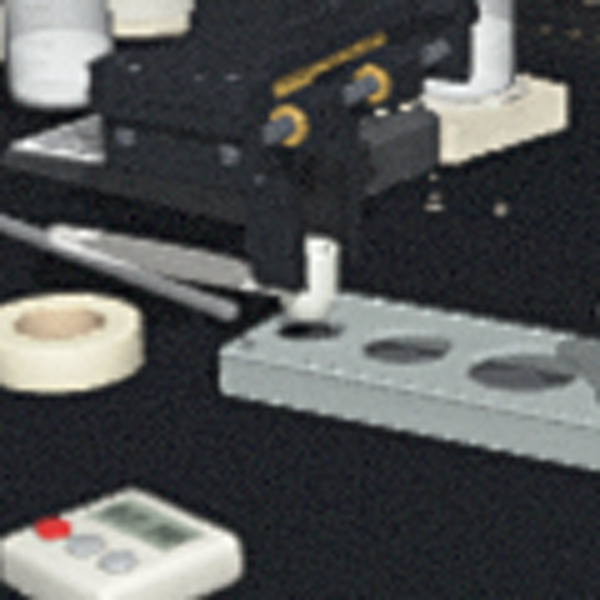

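c1 is held upright just above its hole; its right edge is at crop x 340 and the hole's at 345. I lower it.

In the tool's units: 22.3 mm / 600 = 0.0372, 21.7 mm / 600 = 0.0362.

Call:
carry_out(
  motion=[0.0007,0.0003,0.005,0,0,0,0.0007,0.0003,0.01,0,0,0,0.0007,0.0003,0.015,0,0,0,0.0007,0.0003,0.02,0,0,0,0.0007,0.0003,0.025,0,0,0,0.0007,0.0003,0.03,0,0,0,0.0007,0.0003,0.0342,0,0,0,0.0007,0.0003,0.0362,0,0,0,0.0007,0.0003,0.0372,0,0,0,0.0007,0.0003,0.0372,0,0,0],
)

```text
time_s: 17.72
tcp_pos: [0.4419, 0.3855, 0.0408]
tcp_rot: [0.375, 0.927, -0.0, -0.0]
ft_force: [-1.8, -1.2, 3.6]
finger_gap: 0.025
gripper_force: 10.0
```

In the tool's units: 0.8 mm / 600 = 0.0013, 0.5 mm / 600 = 0.0008.

Call:
carry_out(
  motion=[0,0,0.0008,0,0,0,0,0,0.0013,0,0,0,0,0,0.0013,0,0,0],
)

```text
time_s: 17.97
tcp_pos: [0.442, 0.3856, 0.0407]
tcp_rot: [0.375, 0.927, -0.0, -0.0]
ft_force: [-4.4, -3.1, 9.9]
finger_gap: 0.025
gripper_force: 10.0
```

In the tool's units: -0.6 mm / 600 = -0.001.

Call:
carry_out(
  motion=[0,0,-0.001,0,0,0,0,0,-0.001,0,0,0],
)

```text
time_s: 18.13
tcp_pos: [0.4421, 0.3857, 0.0408]
tcp_rot: [0.375, 0.927, 0.0, 0.0]
ft_force: [-1.1, -0.7, 5.1]
finger_gap: 0.0247
gripper_force: 10.0
```

In the tool's units: -155 mm / 600 = -0.2583, -130 mm / 600 = -0.2167, -0.6 rad / 3.1416 = -0.191.

Call:
carry_out(
  motion=[0,0,0,0,0,0,0,0,0,0,0,0,0,0,-0.0033,0,0,0,0,0,-0.02,0,0,0,0,0,-0.0583,0,0,0,-0.005,-0.005,-0.1033,0,0,0,-0.0333,-0.025,-0.1333,0,0,-0.0318,-0.075,-0.0583,-0.1367,0,0,-0.0637,-0.12,-0.1,-0.1367,0,0,-0.0955,-0.1667,-0.1383,-0.1367,0,0,-0.1273,-0.2133,-0.1783,-0.1367,0,0,-0.1592,-0.2583,-0.2167,-0.1367,0,0,-0.191],
  hand=0.25,
)

```text
time_s: 19.13
tcp_pos: [0.463, 0.1828, 0.1232]
tcp_rot: [0.082, 0.997, 0.0, 0.001]
ft_force: [0.9, 0.6, 0.1]
finger_gap: 0.0661
gripper_force: 0.0
```

In the tool's units: -0.5 rad / 3.1416 = -0.1592.

Call:
carry_out(
  motion=[0,0,0,0,0,-0.0318,0,0,0,0,0,-0.0637,0,0,0,0,0,-0.0955,0,0,0,0,0,-0.1273,0,0,0,0,0,-0.1592,0,0,0,0,0,-0.1592,0,0,0,0,0,-0.1592],
)

```text
time_s: 19.72
tcp_pos: [0.4631, 0.1844, 0.1229]
tcp_rot: [-0.163, 0.987, -0.0, 0.0]
ft_force: [-0.1, 0.4, 0.6]
finger_gap: 0.066
gripper_force: 0.0
```

```bash
python3 -c "
from h import *
im=imaging.capture('side'); cv2.imwrite('pics/side8.png',im[:,:,::-1])
move(.4847,-.0267,.09,1.9)
cv2.imwrite('pics/j8.png',cv2.resize(im[120:320,180:380,::-1],(600,600),interpolation=2))"
```

```text
shift [  47.3 -206.9   32.8] turn [-0.     0.001 -0.002] tcp [0.463  0.1844 0.1228] yaw 1.898 j6 -1.76 gap 0.0659 F [0.1 0.5 0.4] t 19.77
```

View pics/j8.png

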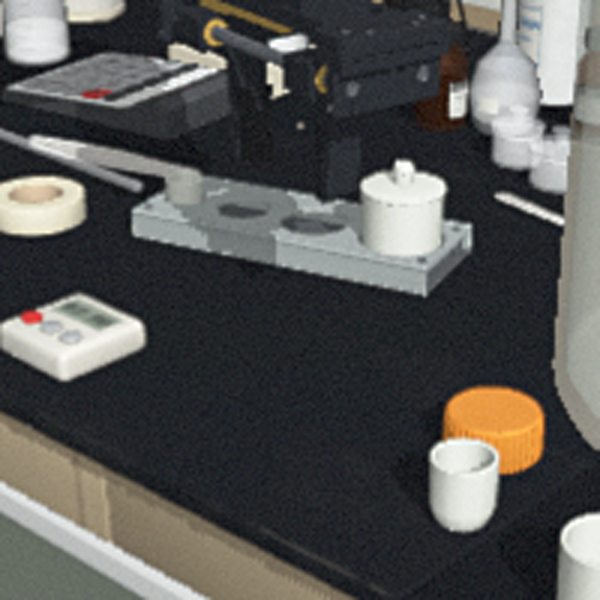

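c1 stands in its hole at crop (185,185), and c2 is at (463,485). I go to c2.

In the tool's units: -207 mm / 600 = -0.345, 47.3 mm / 600 = 0.0788.

Call:
carry_out(
  motion=[0.0067,-0.0333,0,0,0,0,0.02,-0.0917,0,0,0,0,0.0333,-0.15,0,0,0,0,0.0467,-0.2083,0,0,0,0,0.06,-0.2633,0.0133,0,0,0,0.07,-0.3067,0.03,0,0,0,0.0767,-0.335,0.0467,0,0,0,0.0788,-0.345,0.0583,0,0,0,0.0788,-0.345,0.0667,0,0,0,0.0788,-0.345,0.0667,0,0,0,0.0788,-0.345,0.0667,0,0,0],
)

```text
time_s: 20.68
tcp_pos: [0.4849, -0.0257, 0.0821]
tcp_rot: [-0.165, 0.986, 0.0, -0.0]
ft_force: [0.3, 0.7, 0.2]
finger_gap: 0.0663
gripper_force: 0.0
```

```bash
python3 -c "
from h import *
move(.4847,-.0267,.039,1.9)"
```

```text
shift [ 0.5 -1.  43.1] turn [ 0.001 -0.001  0.001] tcp [ 0.4849 -0.0257  0.0821] yaw 1.901 j6 -2.2 gap 0.0663 F [0.3 0.7 0.2] t 20.68
```

Call:
carry_out(
  motion=[0.0008,-0.0017,0.0167,0,0,0,0.0008,-0.0017,0.0367,0,0,0,0.0008,-0.0017,0.0533,0,0,0,0.0008,-0.0017,0.0633,0,0,0,0.0008,-0.0017,0.07,0,0,0,0.0008,-0.0017,0.0717,0,0,0,0.0008,-0.0017,0.0717,0,0,0],
)

```text
time_s: 21.27
tcp_pos: [0.485, -0.0278, 0.0391]
tcp_rot: [-0.164, 0.986, 0.0, -0.0]
ft_force: [-0.1, 0.8, 0.2]
finger_gap: 0.0666
gripper_force: 0.0
```

Call:
carry_out(
  motion=[0,0,0,0,0,0,0,0,0,0,0,0,0,0,0,0,0,0,0,0,0,0,0,0,0,0,0,0,0,0,0,0,0,0,0,0,0,0,0,0,0,0,0,0,0,0,0,0],
  hand=1,
  force=10,
)

```text
time_s: 21.93
tcp_pos: [0.4852, -0.028, 0.0395]
tcp_rot: [-0.164, 0.986, -0.0, 0.0]
ft_force: [-1.3, 0.3, 2.1]
finger_gap: 0.033
gripper_force: 10.0
```

```bash
python3 -c "
from h import *
move(.4757,.3534,.1,.8025)"
```

```text
shift [-114.7  363.9  -60.5] turn [-0.     0.     1.098] tcp [ 0.4852 -0.028   0.0395] yaw 1.901 j6 -2.2 gap 0.033 F [-1.3  0.3  2.1] t 21.93
```

In the tool's units: 188 mm / 600 = 0.3133, 158 mm / 600 = 0.2633, 0.09 rad / 3.1416 = 0.0286.

Call:
carry_out(
  motion=[0,0,-0.0067,0,0,0,0,0,-0.02,0,0,0,0,0,-0.045,0,0,0,0,0,-0.0783,0,0,0,0,0.0083,-0.1117,0,0,0,-0.0033,0.03,-0.1333,0,0,0,-0.0167,0.0667,-0.1417,0,0,0,-0.0333,0.1133,-0.1417,0,0,0,-0.05,0.1633,-0.1417,0,0,0,-0.0667,0.2133,-0.1417,0,0,0.0095,-0.0833,0.2633,-0.1417,0,0,0.0286,-0.1,0.3133,-0.1417,0,0,0.0541],
)

```text
time_s: 22.93
tcp_pos: [0.4807, 0.1708, 0.1251]
tcp_rot: [-0.079, 0.997, -0.0, 0.0]
ft_force: [0.8, 0.1, -0.9]
finger_gap: 0.0327
gripper_force: 10.0
```

```bash
python3 -c "
from h import *
move(.4757,.3533,.1,.8025)"
```

```text
shift [-23.6 181.   25.1] turn [0.    0.001 0.926] tcp [0.4807 0.1708 0.1251] yaw 1.728 j6 -1.62 gap 0.0327 F [ 0.8  0.1 -0.9] t 22.93
```

In the tool's units: 180 mm / 600 = 0.3, -23.6 mm / 600 = -0.0393, 0.92 rad / 3.1416 = 0.2928.

Call:
carry_out(
  motion=[-0.0067,0.0467,0,0,0,0.0255,-0.0133,0.0933,0,0,0,0.0541,-0.0183,0.14,0,0,0,0.0828,-0.0233,0.1833,0,0,0,0.1114,-0.0283,0.2233,0,0,0,0.1401,-0.0333,0.2567,0,0,0,0.1687,-0.0367,0.28,0,0,0,0.1974,-0.0393,0.295,0,0,0,0.226,-0.0393,0.3,0,0,0,0.2546,-0.0393,0.3,0,0,0,0.2769,-0.0393,0.3,0,0,0,0.2928,-0.0393,0.3,0,0,0,0.2928],
)

```text
time_s: 23.93
tcp_pos: [0.4753, 0.351, 0.1248]
tcp_rot: [0.371, 0.928, 0.0, 0.0]
ft_force: [0.1, 0.4, -0.9]
finger_gap: 0.0327
gripper_force: 10.0
```

In the tool's units: 58 mm / 600 = 0.0967, 50 mm / 600 = 0.0833.

Call:
carry_out(
  motion=[0,0,0.0133,0,0,0,0,0,0.0367,0,0,0,0,0,0.0633,0,0,0,0,0,0.0833,0,0,0,0,0,0.0967,0,0,0,0,0,0.0967,0,0,0,0,0,0.0967,0,0,0],
)

```text
time_s: 24.52
tcp_pos: [0.4752, 0.3506, 0.0659]
tcp_rot: [0.371, 0.929, -0.0, -0.0]
ft_force: [0.6, -0.3, -0.3]
finger_gap: 0.0329
gripper_force: 10.0
```

```bash
python3 -c "
from h import *
im=imaging.capture('side'); cv2.imwrite('pics/side9.png',im[:,:,::-1])
move(.4757,.3533,.0425,.8025)
si=cv2.cvtColor(im,7); p=telemetry.get_state()['tcp_pos']; a=proj('side',[[*p[:2],p[2]-.0395+.02],[*p[:2],p[2]-.0035]]); print(a); edge(si,(int(a[1,0])+4,int(a[0,1])),p[2]-.0035,.017,0,130)
cv2.imwrite('pics/j9.png',cv2.resize(im[120:240,200:320,::-1],(600,600),interpolation=2))"
```

```text
shift [ 1.7  1.7 24.1] turn [0.    0.    0.009] tcp [0.4758 0.3509 0.0666] yaw 0.811 j6 -0.38 gap 0.0328 F [-0.4 -0.2 -1. ] t 24.57
[[260.94490958 176.42927104]
 [260.7248408  168.9615759 ]]
col obs 293.375 pred 269.1854429215763 mm 49.570809556420535 | top row obs 166.125 pred 166.13556579693835 left 233.625 252.23830948135907
```

View pics/j9.png

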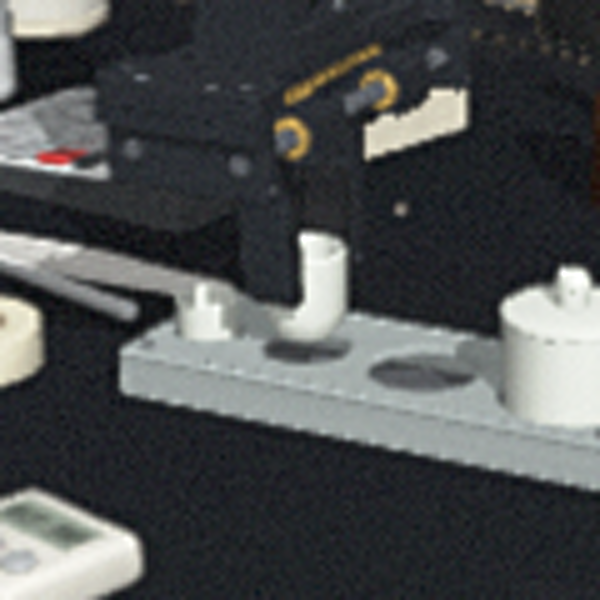

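c2 is upright with its right edge at crop x 347 (column 269.4), where 269.2 is predicted for a cup centred on the TCP. I correct by 1.7 mm and lower.

In the tool's units: 23.3 mm / 600 = 0.0388, 1.7 mm / 600 = 0.0028, 0.01 rad / 3.1416 = 0.0032.

Call:
carry_out(
  motion=[0.0028,0.0028,0,0,0,0.0032,0.0028,0.0028,0.005,0,0,0.0032,0.0028,0.0028,0.01,0,0,0.0032,0.0028,0.0028,0.015,0,0,0.0032,0.0028,0.0028,0.02,0,0,0.0032,0.0028,0.0028,0.025,0,0,0.0032,0.0028,0.0028,0.03,0,0,0.0032,0.0028,0.0028,0.035,0,0,0.0032,0.0028,0.0028,0.0375,0,0,0.0032,0.0028,0.0028,0.0388,0,0,0.0032,0.0028,0.0028,0.0388,0,0,0.0032],
)

```text
time_s: 25.48
tcp_pos: [0.4753, 0.3531, 0.0428]
tcp_rot: [0.375, 0.927, -0.0, -0.0]
ft_force: [0.3, -0.0, 0.5]
finger_gap: 0.0326
gripper_force: 10.0
```

In the tool's units: 1.1 mm / 600 = 0.0018, 0.6 mm / 600 = 0.001.

Call:
carry_out(
  motion=[0,0,0.001,0,0,0,0,0,0.0018,0,0,0,0,0,0.0018,0,0,0],
)

```text
time_s: 25.73
tcp_pos: [0.4757, 0.3533, 0.0424]
tcp_rot: [0.375, 0.927, 0.0, 0.0]
ft_force: [-0.0, -0.5, 3.3]
finger_gap: 0.033
gripper_force: 10.0
```

In the tool's units: -150 mm / 600 = -0.25, -125 mm / 600 = -0.2083, -0.6 rad / 3.1416 = -0.191.

Call:
carry_out(
  motion=[0,0,0,0,0,0,0,0,0,0,0,0,0,0,-0.0033,0,0,0,0,0,-0.02,0,0,0,0,0,-0.0583,0,0,0,-0.0033,-0.005,-0.1033,0,0,0,-0.02,-0.025,-0.1333,0,0,-0.0318,-0.05,-0.0633,-0.1367,0,0,-0.0637,-0.0833,-0.1083,-0.1367,0,0,-0.0955,-0.12,-0.1583,-0.1367,0,0,-0.1273,-0.1583,-0.2083,-0.1367,0,0,-0.1592,-0.1883,-0.25,-0.1367,0,0,-0.191],
  hand=0.15,
)

```text
time_s: 26.73
tcp_pos: [0.4518, 0.165, 0.1247]
tcp_rot: [0.082, 0.997, -0.0, 0.001]
ft_force: [0.7, -0.5, -1.0]
finger_gap: 0.0746
gripper_force: 0.0
```

In the tool's units: -28 mm / 600 = -0.0467, -20 mm / 600 = -0.0333, -0.5 rad / 3.1416 = -0.1592.

Call:
carry_out(
  motion=[-0.0167,-0.0233,0,0,0,-0.0318,-0.0333,-0.0467,0,0,0,-0.0637,-0.0333,-0.0467,0,0,0,-0.0955,-0.0333,-0.0467,0,0,0,-0.1273,-0.0333,-0.0467,0,0,0,-0.1592,-0.0333,-0.0467,0,0,0,-0.1592,-0.0333,-0.0467,0,0,0,-0.1592],
)

```text
time_s: 27.32
tcp_pos: [0.4673, 0.1359, 0.1245]
tcp_rot: [-0.163, 0.987, -0.0, 0.0]
ft_force: [0.6, 0.5, -0.4]
finger_gap: 0.075
gripper_force: 0.0
```

```bash
python3 -c "
from h import *
im=imaging.capture('side'); cv2.imwrite('pics/side10.png',im[:,:,::-1])
move(.5131,-.1233,.09,1.9)
b=blob(cv2.cvtColor(im,7),(382,312),40,110,255); print(rim('side',b,.043,.0215))"
```

```text
shift [  39.9 -260.2   34.4] turn [-0.     0.001 -0.002] tcp [0.4673 0.1359 0.1244] yaw 1.898 j6 -1.86 gap 0.0751 F [ 0.4 -0.2  0.3] t 27.37
(array([ 0.51305374, -0.12189353]), np.float64(0.00022472181192074628))
```

In the tool's units: -260 mm / 600 = -0.4333, -252 mm / 600 = -0.42.

Call:
carry_out(
  motion=[0.005,-0.0333,0,0,0,0,0.015,-0.095,0,0,0,0,0.025,-0.1583,0,0,0,0,0.035,-0.2217,0,0,0,0,0.045,-0.2833,0,0,0,0,0.0533,-0.3417,0.0083,0,0,0,0.06,-0.39,0.0233,0,0,0,0.065,-0.42,0.04,0,0,0,0.0665,-0.4333,0.0533,0,0,0,0.0665,-0.4333,0.06,0,0,0,0.0665,-0.4333,0.06,0,0,0,0.0665,-0.4333,0.06,0,0,0],
)

```text
time_s: 28.37
tcp_pos: [0.5132, -0.1215, 0.0876]
tcp_rot: [-0.165, 0.986, 0.001, -0.001]
ft_force: [0.3, 1.7, -0.4]
finger_gap: 0.0745
gripper_force: 0.0
```

```bash
python3 -c "
from h import *
move(.5131,-.1232,.041,1.9)"
```

```text
shift [ 0.6 -1.6 46.6] turn [ 0.001 -0.001  0.001] tcp [ 0.5132 -0.1215  0.0876] yaw 1.901 j6 -2.36 gap 0.0745 F [ 0.3  1.7 -0.4] t 28.37
```

In the tool's units: 46.5 mm / 600 = 0.0775, 45 mm / 600 = 0.075.

Call:
carry_out(
  motion=[0.0007,-0.0013,0.0167,0,0,0,0.0007,-0.0013,0.0367,0,0,0,0.0007,-0.0013,0.0567,0,0,0,0.0007,-0.0013,0.0683,0,0,0,0.0007,-0.0013,0.075,0,0,0,0.0007,-0.0013,0.0775,0,0,0,0.0007,-0.0013,0.0775,0,0,0],
)

```text
time_s: 28.95
tcp_pos: [0.5133, -0.1237, 0.0408]
tcp_rot: [-0.164, 0.986, 0.0, -0.0]
ft_force: [-0.1, -0.5, -0.3]
finger_gap: 0.0748
gripper_force: 0.0
```

Call:
carry_out(
  motion=[0,0,0,0,0,0,0,0,0,0,0,0,0,0,0,0,0,0,0,0,0,0,0,0,0,0,0,0,0,0,0,0,0,0,0,0,0,0,0,0,0,0,0,0,0,0,0,0],
  hand=1,
  force=12,
)

```text
time_s: 29.62
tcp_pos: [0.5138, -0.1239, 0.0417]
tcp_rot: [-0.164, 0.986, -0.0, 0.0]
ft_force: [0.1, 1.1, 2.5]
finger_gap: 0.0422
gripper_force: 12.0
```

```bash
python3 -c "
from h import *
move(.5148,.3155,.1,.8025); move(.455,.12,.13,1.9)"
```

```text
shift [-143.5  415.3  -58.4] turn [-0.     0.     1.099] tcp [ 0.5138 -0.1239  0.0417] yaw 1.901 j6 -2.36 gap 0.0422 F [0.1 1.1 2.5] t 29.62
shift [-23.5 249.8 -88.4] turn [-0.     0.     0.001] tcp [ 0.5138 -0.1239  0.0417] yaw 1.901 j6 -2.36 gap 0.0422 F [0.1 1.1 2.5] t 29.62
```

In the tool's units: 214 mm / 600 = 0.3567, 180 mm / 600 = 0.3, 0.05 rad / 3.1416 = 0.0159.

Call:
carry_out(
  motion=[0,0,-0.0067,0,0,0,0,0,-0.02,0,0,0,0,0,-0.045,0,0,0,0,0,-0.0783,0,0,0,0,0.01,-0.1133,0,0,0,-0.0033,0.0333,-0.1367,0,0,0,-0.0083,0.0733,-0.1467,0,0,0,-0.0133,0.1267,-0.1467,0,0,0,-0.0183,0.1833,-0.1467,0,0,0,-0.0233,0.2417,-0.1467,0,0,0,-0.0283,0.3,-0.1467,0,0,0,-0.0333,0.3567,-0.1467,0,0,0.0159],
)

```text
time_s: 30.62
tcp_pos: [0.4625, 0.0865, 0.1301]
tcp_rot: [-0.14, 0.99, -0.0, 0.0]
ft_force: [1.4, 1.3, -0.3]
finger_gap: 0.042
gripper_force: 12.0
```

```bash
python3 -c "
from h import *
move(.5151,.3152,.1,.8025)"
```

```text
shift [-113.8  205.3   30.2] turn [0.000e+00 1.000e-03 1.048e+00] tcp [0.4625 0.0865 0.1301] yaw 1.851 j6 -1.92 gap 0.042 F [ 1.4  1.3 -0.3] t 30.62
```

In the tool's units: 203 mm / 600 = 0.3383, -113 mm / 600 = -0.1883, 1.04 rad / 3.1416 = 0.331.

Call:
carry_out(
  motion=[-0.0233,0.0433,0,0,0,0.0255,-0.0483,0.0883,0,0,0,0.0541,-0.075,0.1367,0,0,0,0.0859,-0.1017,0.185,0,0,0,0.1178,-0.1283,0.2317,0,0,0,0.1496,-0.1517,0.2733,0,0,0,0.1814,-0.1683,0.305,0,0,0,0.2133,-0.18,0.325,0,0,0,0.2451,-0.1867,0.335,0,0,0,0.2769,-0.1883,0.3383,0,0,0,0.3056,-0.1883,0.3383,0,0,0,0.331,-0.1883,0.3383,0,0,0,0.331],
)

```text
time_s: 31.62
tcp_pos: [0.5154, 0.3117, 0.1298]
tcp_rot: [0.372, 0.928, 0.0, 0.0]
ft_force: [0.1, 0.5, -0.1]
finger_gap: 0.0422
gripper_force: 12.0
```

In the tool's units: 60 mm / 600 = 0.1, 52 mm / 600 = 0.0867.

Call:
carry_out(
  motion=[0,0,0.0133,0,0,0,0,0,0.0367,0,0,0,0,0,0.0633,0,0,0,0,0,0.0867,0,0,0,0,0,0.1,0,0,0,0,0,0.1,0,0,0,0,0,0.1,0,0,0],
)

```text
time_s: 32.2
tcp_pos: [0.5153, 0.3112, 0.0689]
tcp_rot: [0.371, 0.929, -0.0, -0.0]
ft_force: [0.4, 0.1, 0.1]
finger_gap: 0.0418
gripper_force: 12.0
```

```bash
python3 -c "
from h import *
im=imaging.capture('side'); cv2.imwrite('pics/side11.png',im[:,:,::-1])
move(.5151,.3152,.0447,.8025)
p=telemetry.get_state()['tcp_pos']; a=np.linspace(0,6.28,90); P=proj('side',np.c_[p[:2]+.0215*np.c_[np.cos(a),np.sin(a)],a*0+p[2]+.0013]); print('rim cols',P[:,0].min(),P[:,0].max())
cv2.imwrite('pics/j11.png',cv2.resize(im[120:240,220:340,::-1],(600,600),interpolation=2))"
```

```text
shift [ 3.2  2.2 25. ] turn [0.    0.    0.009] tcp [0.5158 0.3114 0.0697] yaw 0.811 j6 -0.47 gap 0.0421 F [-0.4 -0.1  0.2] t 32.25
rim cols 274.5911412120436 296.42745520432464
```

View pics/j11.png

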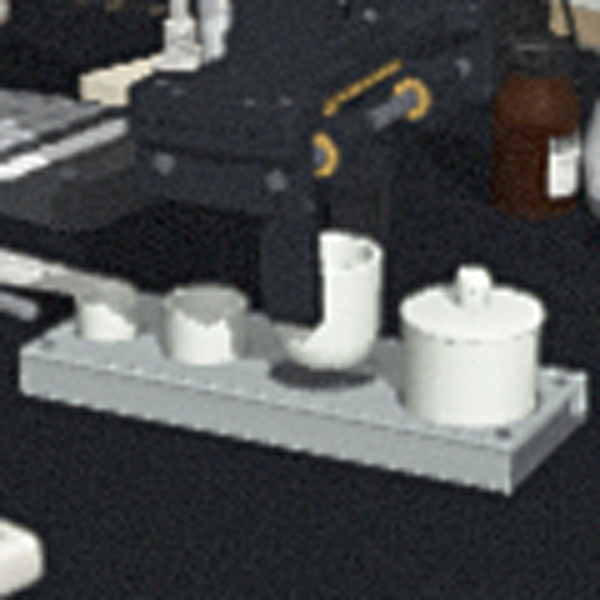

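c3 is upright over its hole with its right edge at crop x 382 (column 296.4), as predicted for a cup centred on the TCP. I correct by (3.2, 2.2) mm and lower.

In the tool's units: 24.2 mm / 600 = 0.0403, 3.2 mm / 600 = 0.0053, 0.01 rad / 3.1416 = 0.0032.

Call:
carry_out(
  motion=[0.0028,0.002,0,0,0,0.0032,0.0053,0.0037,0.0017,0,0,0.0032,0.0053,0.0037,0.0067,0,0,0.0032,0.0053,0.0037,0.0133,0,0,0.0032,0.0053,0.0037,0.02,0,0,0.0032,0.0053,0.0037,0.025,0,0,0.0032,0.0053,0.0037,0.03,0,0,0.0032,0.0053,0.0037,0.035,0,0,0.0032,0.0053,0.0037,0.0383,0,0,0.0032,0.0053,0.0037,0.0403,0,0,0.0032,0.0053,0.0037,0.0403,0,0,0.0032],
)

```text
time_s: 33.17
tcp_pos: [0.5147, 0.3151, 0.0449]
tcp_rot: [0.375, 0.927, -0.0, -0.0]
ft_force: [-0.1, -0.4, -0.8]
finger_gap: 0.0422
gripper_force: 12.0
```

In the tool's units: 1.1 mm / 600 = 0.0018, 0.6 mm / 600 = 0.001.

Call:
carry_out(
  motion=[0,0,0.001,0,0,0,0,0,0.0018,0,0,0,0,0,0.0018,0,0,0],
)

```text
time_s: 33.42
tcp_pos: [0.515, 0.3152, 0.0447]
tcp_rot: [0.375, 0.927, 0.0, 0.0]
ft_force: [-1.1, -0.3, 3.3]
finger_gap: 0.0421
gripper_force: 12.0
```

It is down on the floor (z up by 3.0 mm). I release and back off.

In the tool's units: -150 mm / 600 = -0.25, -120 mm / 600 = -0.2.

Call:
carry_out(
  motion=[0,0,0,0,0,0,0,0,0,0,0,0,0,0,0,0,0,0,0,0,-0.0033,0,0,0,0,0,-0.02,0,0,0,0,0,-0.0583,0,0,0,0,0,-0.1033,0,0,0,0,-0.025,-0.1417,0,0,0,-0.0167,-0.0833,-0.15,0,0,0,-0.05,-0.1417,-0.15,0,0,0,-0.0833,-0.2,-0.15,0,0,0,-0.1167,-0.25,-0.15,0,0,0],
  hand=0.15,
)

```text
time_s: 34.42
tcp_pos: [0.4596, 0.1574, 0.135]
tcp_rot: [0.375, 0.927, 0.0, 0.001]
ft_force: [0.3, -0.8, 0.4]
finger_gap: 0.0749
gripper_force: 0.0
```

In the tool's units: -90 mm / 600 = -0.15, -85 mm / 600 = -0.1417.

Call:
carry_out(
  motion=[-0.0333,-0.05,0,0,0,0,-0.075,-0.0917,0,0,0,0,-0.1167,-0.125,0,0,0,0,-0.15,-0.1417,0,0,0,0,-0.15,-0.1417,0,0,0,0,-0.15,-0.1417,0,0,0,0],
)

```text
time_s: 34.92
tcp_pos: [0.4666, 0.0341, 0.1349]
tcp_rot: [0.377, 0.926, 0.0, 0.001]
ft_force: [0.4, 0.7, -0.2]
finger_gap: 0.0745
gripper_force: 0.0
```

```bash
python3 -c "
from h import *
for n in ('top','side'): cv2.imwrite(f'pics/{n}12.png',imaging.capture(n)[:,:,::-1])
print(telemetry.get_state()['tcp_pos'],telemetry.get_state()['time_s'])
g=cv2.cvtColor(cv2.imread('pics/top12.png'),6)
for n,X,rad in (('c1',(.4430,.3844,.033),.013),('c2',(.476,.3524,.039),.017),('c3',(.5152,.3146,.046),.0215),('lid',(.5616,.2698,.0575),.028)):
  p=proj('top',[X])[0].round().astype(int)
  try: c=rim('top',blob(g,tuple(p.tolist()),24,205,255),X[2],rad); print(n,(c[0]-X[:2])*1e3,c[1]*1e3)
  except Exception as e: print(n,e)
a=cv2.imread('pics/top12.png')[190:330,140:280];b=cv2.imread('pics/side12.png')[110:250,210:350]
cv2.imwrite('pics/j12.png',np.hstack([cv2.resize(a,(400,400),interpolation=2),cv2.resize(b,(400,400),interpolation=2)]))"
```

```text
[0.46589313 0.03563324 0.13439157] 35.0167
c1 [ -5.43511385 -15.74788247] 2.991799942582136
c2 [ -8.68765037 -14.87910044] 3.8565000293964373
c3 [-12.11064681 -13.81016424] 2.8377105249633328
lid [ 4.42485723 -1.00150157] 2.154810271512746
```

View pics/j12.png

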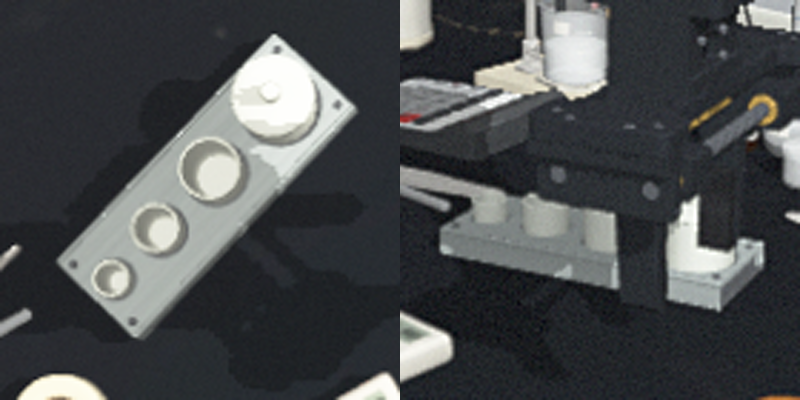

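The top view shows all four crucibles seated concentrically in order, from c1 at (113,277) to the lidded c4 at (275,95). The mask fits in that last script merged with the bright plate, so I ignore their numbers. The gripper is clear, so I hand in.

```bash
python3 -c "
from rig import r
print(r.sign_off())"
```

```text
the job is handed in; nothing more can be done
None
```

The job is handed in at about 35 s of robot time: all four crucibles are on the rack's floor in their own holes, c4 went in first and its lid was then seated knob up. This rests on contact heights and camera views, as sign-off returned no verdict.

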